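# Zero a V-block lens gauge with a stylus, then seat and hold a lens barrel in it

## Task

Zero the empty lens gauge by pushing its red button, sunk in the black boss, all the way in with the tip of the blue stylus, then put the stylus back upright in its stand and let go of it. Next take the steel lens barrel from its cradle, lay it lengthwise in the middle of the V-shaped seat, flat against both faces, and press it down so that the sprung seat sinks more than halfway (gently: never slam it or lean on it hard). Finish while still pressing it down like that with the gripper, and leave the solder spool, the note block and the tape roll where they are.

Things in the scene. Friction and masses are not known exactly. Their poses are not given: they have to be found in the camera images.
- gauge: grey lens gauge, fixed to the worktop; base 180 (x) x 84 (y) x 22 mm; origin: centre of its underside, z up. On it stand a black boss with the recessed button at x = -63 mm and the aluminium V-seat centred at x = +30 mm. Its highest part, the seat's rims, is 57 mm above the worktop. The V runs along the gauge's x axis
- zero_mouth (a point): centre of the mouth of the button's bore, on top of the black boss (boss 40 x 44 mm, its top 34 mm above the worktop). The bore is 14 mm across, vertical; fingers do not fit in
- zero_top (a point): centre of the top face of the red button (11 mm across), 6 mm below the boss's top when not pressed
- zero_button (a joint): travel of the red button, 0 = up, 0.004 m = fully in; spring, about 4 N fully in, comes back by itself
- v_line (a point): middle of the bottom line of the V, 40 mm above the worktop with the seat up; axes as the gauge's (x along the V). The seat is 70 mm long, 40 mm wide; each face rises at 45 degrees to 17 mm above this line, so that the seated barrel's axis lies 28 mm above it, its top 48 mm above it
- v_seat (a joint): how far the sprung V-seat has sunk, 0 = up, 0.006 m = against its stop; about 5 N pressed on top of the barrel gives 0.003, 9 to 10 N the stop; the barrel's own weight sinks it less than 0.001
- stylus: blue-handled stylus, 100 mm tall, 40 g, stands upright in its stand; origin: its tip, z axis up along it. Brass shank 6 mm across from z = 0 to 30 mm, dark collar 24 mm across from 30 to 34 mm, round handle 14 mm across from 34 to 100 mm (grip here)
- stand: grey stand of the stylus, 56 x 56 x 36 mm block on a 70 mm square foot, fixed; origin: centre of its underside. Vertical bore through its middle, 12 mm across; the stylus's collar rests on its top, with the tip 6 mm above the stand's origin
- lens: steel lens barrel with two blue bands and glass ends, cylinder 40 mm across, 90 mm long over all (the outer 5 mm at each end 34 mm across), 0.1 to 0.2 kg; origin: the middle of the barrel, x along its axis. It starts lying in the cradle, its axis 31 mm above the worktop (27 mm above the cradle's origin). Either end may point either way
- cradle: black cradle, fixed on the blue mat (4.5 mm thick); base 110 (x) x 62 x 4 mm with two rubber rails along x, 34 mm over both, 10 mm high; origin: centre of its underside
- solder_spool: white solder spool, 54 mm across, 40 mm tall, bystander; origin: centre of its underside
- note_block: yellow note block, 76 x 76 x 14 mm, bystander; origin: centre of its underside
- tape_roll: yellow tape roll lying flat, 104 mm across, 38 mm tall, bystander; origin: centre of its underside

How it is judged:
On the way, in this order (a step that is already met when the one before it is completed fails the run):
1. the red button is pushed in (more than 3 of its 4 mm) by the stylus, the V-seat empty (value of joint zero_button above 0.003 m and contact force between stylus and zero_button above 1 N and contact force between lens and v_left below 0.1 N and contact force between lens and v_right below 0.1 N), for 0.1 s.
2. the stylus stands in its stand again, let go (horizontal distance between stylus and stand below 0.006 m and z of stylus in the frame of stand below 0.012 m and angle between stylus's own z axis and vertical below 0.12 rad and contact force between the fingers and stylus below 0.1 N), for 0.2 s.
At the end, for the whole second after the job is handed in: Fingers press the barrel (over 3 N) into the V, at rest: over 1 N on each face, seat sunk over 3 of 6 mm, barrel along the V within 0.06 rad and level, its middle within 15 mm of the seat's middle and 3 mm of its centre plane; stylus let go, upright in its stand within 6 mm (all of step 2 and value of joint v_seat above 0.003 m and contact force between lens and v_left above 1 N and contact force between lens and v_right above 1 N and contact force between the fingers and lens above 3 N and angle between the x axis of lens and the x axis of gauge, either way round below 0.06 rad and angle between lens's own x axis and vertical between 1.51 and 1.63 rad and x of lens in the frame of v_line between -0.015 and 0.015 m and y of lens in the frame of v_line between -0.003 and 0.003 m and z of lens in the frame of v_line between 0.025 and 0.031 m and linear speed of lens below 0.02 m/s); the arm keeps its last pose, push and grip.
It fails at once if the barrel is slammed or forced onto a face of the V (over 45 N) (contact force between lens and v_left above 45 N or contact force between lens and v_right above 45 N).
It fails at once if a bystander (solder spool, note block, tape roll) is moved more than 30 mm (distance of any of solder_spool, note_block, tape_roll from where it was at the start of the episode above 0.03 m).
It also fails if it takes over 67 s, if anything falls off the work surface, if the arm or the gripper's body presses on something with over 40 N, if the wrist force passes 120 N, or if a joint passes its speed limit or range.

## Robot

A 6-joint arm with a two-finger parallel gripper is mounted at the origin on a cart in front of the work surface, level with it; the furniture and walls round the work are solid. World frame = base frame: x ahead of the robot, y to its left, z up, the work surface at z = 0. Lengths are in m, angles in rad, forces in N, time in s.
With the tool pointing down it reaches from about 0.275 to 0.825 m from the base axis. Payload 4.9 kg.
Tool frame: the origin (TCP) lies midway between the tips of the shut fingers; the grasp point (between the pads) lies 19 mm behind it (bot.grip_depth is the distance from the TCP to the grasp point, in m); z points along the fingers, y is the line along which they close (so a half turn about z gives the same grasp; the last joint's range is limited). The gripper opens to 85 mm and grips with 20 to 120 N. Pads are 22 mm wide; open, the fingers measure 114 mm over their backs; the gripper's body (76 mm by 85 mm) begins 54 mm behind the grasp point. The pads swing forward as they close: fully open they stand 13 mm farther back than shut.
Start: joints at [1.114, 0.326, -0.193, 1.052, 0, 1.437], TCP at [0.174, 0.522, 0.231] pointing down, gripper open.
Joint ranges: [-2.65, 2.65], [-0.97, 1.79], [-1.3, 1.35], [-1.93, 2.1], [-1.47, 1.37], [-3.14, 3.14]. Speed limits (rad/s): [2.57, 2.57, 3.14, 3.14, 3.14, 3.14].

## Interface

Orientations are given as a unit quaternion [w, x, y, z].
In Python, from cell import bot gives the robot as it stands. Calls block until the motion is done:
- bot.move_pose(position, orientation): joint-space move of the TCP to a pose.
- bot.move_linear(position, speed=0.15, rotation=None, until_force=None): straight line of the TCP; rotation=None keeps the orientation; speed is the mean speed in m/s. With until_force (N) it stops when the force on the tool has changed by that much, and returns True; else False.
- bot.goto_joints(angles): joint-space move.
- bot.set_gripper(opening, grasp_force=None): opening from 0.0 (shut) to 1.0 (fully open); grasp_force is the grip in N (None keeps the last); returns when the fingers have stopped.
- bot.wait(seconds).
- bot.solve_ik(position, orientation): joint angles nearest the present ones, or None.
- bot.camera(name): name is "scene" or "side" or "wrist"; returns the picture (480x640x3 uint8, red, green, blue); there is no depth.
- bot.calibration(name): a dict with "mtx" (3x3 intrinsics, pixels), "extrinsics" (4x4, takes a point from world to camera coordinates); the wrist camera has in their place "hand_eye" (4x4, takes a point from camera to tool coordinates, whose origin is the TCP and whose axes are the flange's). Camera axes: x right, y down, z forward; pixel columns grow to the right and rows downward; lengths in m; the calibration is good to about 2 mm. A picture is of the moment at which its call begins: read the wrist's pose just before it. calibration takes no time and is no camera call.
A pose or a line that the arm cannot do raises bot.PlanningError and nothing moves.
- bot.close_job(): hands the job in; it is judged then, once.
Trained networks look in the newest picture that a camera, given by its name, has taken for a name from the list of things; names that differ only in an ending like _2 or _b are one class to them, and where a whole thing is asked for, a point or a joint stands for the part that bears it (a point fixed in the world has none). Each returns a list of dicts, best first, with "confidence" (0 to 1); they miss things now and then, are a little off and sometimes report something else, mostly with a low value. They report only what shows in the picture. A call takes as long as a camera call.
- bot.search_frame(camera, thing): "bbox" ([left, top, width, height] in pixels, round what is visible of it).
Readings, each from a call of its own:
- bot.read_clock(): time.
- bot.read_joint_positions(): joint angles.
- bot.read_joint_vel(): joint speeds.
- bot.read_joint_efforts(): joint torques, N m.
- bot.read_position(): TCP position.
- bot.read_tool_rot(): TCP orientation.
- bot.read_ft_force(): force on the tool from outside, world axes, zero at the start.
- bot.read_moment(): the same for the moment, N m.
- bot.read_gripper_width(): opening from 0.0 (shut) to 1.0 (fully open).
- bot.read_finger_force(): force on a finger pad.
Only numpy, scipy, OpenCV 4.12 (cv2) and the standard library are available. Lean on these libraries where they do the work, as an engineer would, in place of code of your own. Each camera call takes 0.05 s, during which the arm holds its last target. There are 200 camera calls.

## Working session

There is one attempt and no reset: what is moved stays moved. The work goes in short steps, each a Python script; the robot and the scene stay as the last script left them, time stands still between calls to the robot, and variables do not carry over. Pictures are saved under pics/ and viewed, at most 10 in all, crops included, and the job is handed in when it is done.

```bash
mkdir -p pics; ls; cat > h.py <<'E'
from cell import bot
import numpy as np, cv2
from scipy.spatial.transform import Rotation as R
def q2R(q): return R.from_quat([q[1],q[2],q[3],q[0]]).as_matrix()
def R2q(m):
    q=R.from_matrix(m).as_quat(); return [q[3],q[0],q[1],q[2]]
def down(yaw):  # tool z down; tool y (closing) at world angle yaw
    y=np.array([np.cos(yaw),np.sin(yaw),0]); z=np.array([0,0,-1.]); x=np.cross(y,z)
    return R2q(np.c_[x,y,z])
def cam(name):
    c=bot.calibration(name); K=np.array(c["mtx"])
    if name=="wrist":
        p=np.array(bot.read_position()); r=q2R(bot.read_tool_rot())
        T=np.eye(4); T[:3,:3]=r; T[:3,3]=p
        E=np.linalg.inv(T@np.array(c["hand_eye"]))
    else: E=np.array(c["extrinsics"])
    return K,E
def shot(name,f=None):
    K,E=cam(name); im=bot.camera(name)
    if f: cv2.imwrite("pics/"+f,cv2.cvtColor(im,cv2.COLOR_RGB2BGR))
    return im,K,E
def proj(K,E,X):
    X=np.atleast_2d(X); c=X@E[:3,:3].T+E[:3,3]; u=c@K.T; return u[:,:2]/u[:,2:]
def ray(K,E,uv):
    d=E[:3,:3].T@np.linalg.inv(K)@np.array([uv[0],uv[1],1.]); o=-E[:3,:3].T@E[:3,3]
    return o,d/np.linalg.norm(d)
def onz(K,E,uv,z):
    o,d=ray(K,E,uv); return o+d*(z-o[2])/d[2]
E
cat > a.py <<'E'
from h import *
ims=[]
for n in ["scene","side","wrist"]:
    im,K,E=shot(n,n+"0.png"); ims.append(im)
    print(n,"cam at",(-E[:3,:3].T@E[:3,3]).round(3))
    for t in ["gauge","zero_mouth","zero_top","v_line","stylus","stand","lens","cradle","solder_spool","note_block","tape_roll"]:
        r=bot.search_frame(n,t)[:2]
        for d in r:
            b=d["bbox"];uv=(b[0]+b[2]/2,b[1]+b[3]/2)
            print(" ",t,round(d["confidence"],2),np.round(b).tolist(),onz(K,E,uv,.03).round(3))
print(bot.read_clock(),bot.read_position(),bot.read_tool_rot(),R2q(np.eye(3)))
E
python3 a.py
```

```text
pics
scene cam at [-0.37  -0.876  1.124]
  gauge 0.98 [362.0, 242.0, 68.0, 53.0] [ 0.57  -0.212  0.03 ]
  zero_mouth 0.55 [357.0, 242.0, 72.0, 53.0] [ 0.565 -0.204  0.03 ]
  zero_mouth 0.48 [371.0, 242.0, 30.0, 23.0] [ 0.599 -0.155  0.03 ]
  v_line 0.72 [374.0, 240.0, 30.0, 26.0] [ 0.605 -0.159  0.03 ]
  stylus 0.42 [336.0, 199.0, 5.0, 26.0] [0.641 0.063 0.03 ]
  stylus 0.41 [372.0, 240.0, 30.0, 24.0] [ 0.602 -0.155  0.03 ]
  stand 0.62 [324.0, 214.0, 28.0, 25.0] [0.59  0.017 0.03 ]
  stand 0.52 [338.0, 291.0, 32.0, 34.0] [ 0.389 -0.224  0.03 ]
  lens 0.57 [338.0, 293.0, 32.0, 30.0] [ 0.39  -0.223  0.03 ]
  cradle 0.66 [331.0, 298.0, 47.0, 34.0] [ 0.375 -0.24   0.03 ]
  cradle 0.18 [251.0, 172.0, 36.0, 25.0] [0.594 0.313 0.03 ]
  solder_spool 0.64 [476.0, 274.0, 20.0, 26.0] [ 0.673 -0.42   0.03 ]
  note_block 0.92 [444.0, 314.0, 45.0, 34.0] [ 0.515 -0.466  0.03 ]
  tape_roll 0.63 [254.0, 172.0, 34.0, 29.0] [0.591 0.302 0.03 ]
side cam at [ 0.45  -0.968  0.685]
  gauge 0.6 [349.0, 219.0, 14.0, 26.0] [0.625 0.083 0.03 ]
  zero_mouth 0.58 [337.0, 274.0, 42.0, 67.0] [ 0.589 -0.217  0.03 ]
  v_line 0.85 [347.0, 272.0, 19.0, 28.0] [ 0.596 -0.145  0.03 ]
  stylus 0.62 [348.0, 219.0, 14.0, 28.0] [0.623 0.077 0.03 ]
  stand 0.73 [342.0, 238.0, 28.0, 21.0] [0.614 0.003 0.03 ]
  lens 0.69 [241.0, 301.0, 45.0, 23.0] [ 0.391 -0.219  0.03 ]
  cradle 0.92 [240.0, 310.0, 51.0, 27.0] [ 0.397 -0.254  0.03 ]
  cradle 0.74 [340.0, 235.0, 32.0, 27.0] [0.615 0.004 0.03 ]
  solder_spool 0.96 [407.0, 364.0, 33.0, 39.0] [ 0.676 -0.426  0.03 ]
  solder_spool 0.5 [351.0, 218.0, 8.0, 29.0] [0.623 0.084 0.03 ]
  note_block 0.79 [314.0, 388.0, 50.0, 45.0] [ 0.522 -0.472  0.03 ]
  tape_roll 0.85 [314.0, 181.0, 38.0, 28.0] [0.584 0.295 0.03 ]
wrist cam at [0.096 0.547 0.374]
1.8 [0.17447121 0.5216099  0.23126311] [-1.11368884e-05  1.60696298e-01  9.87003900e-01 -2.18318059e-05] [np.float64(1.0), np.float64(0.0), np.float64(0.0), np.float64(0.0)]
```

```bash
python3 - <<'E'
import cv2,numpy as np
a=cv2.imread("pics/scene0.png")[160:360,240:506]; b=cv2.imread("pics/side0.png")[170:440,220:450]
a=cv2.resize(a,(400,300),interpolation=3); a=cv2.resize(cv2.imread("pics/scene0.png")[160:360,240:500],None,fx=1.54,fy=1.54*1,interpolation=3)
b=cv2.resize(b,None,fx=1.73,fy=1.73,interpolation=3)
h=600;o=np.zeros((h,800,3),np.uint8);o[:a.shape[0],:a.shape[1]]=a;o[:b.shape[0],402:402+b.shape[1]]=b[:,:398];cv2.imwrite("pics/m1.png",o)
E
```

```text
(no output)
```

View pics/m1.png

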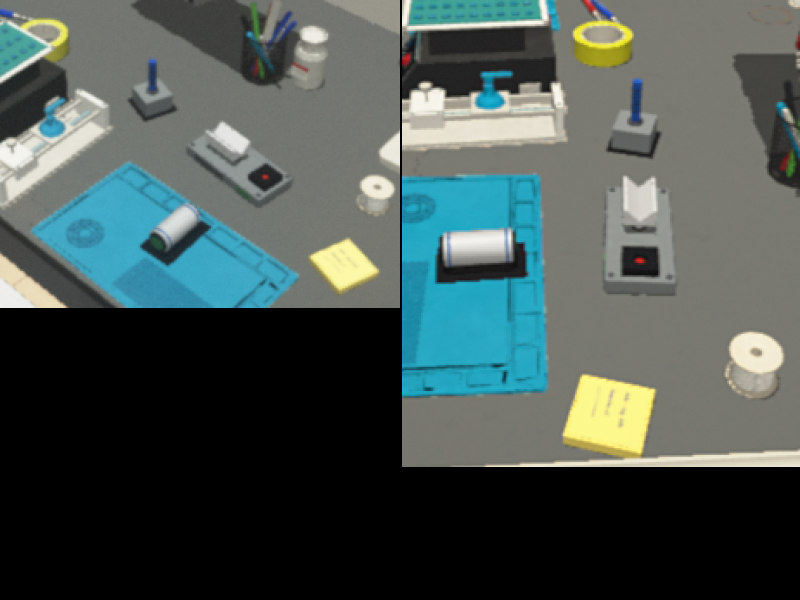

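View pics/scene0.png

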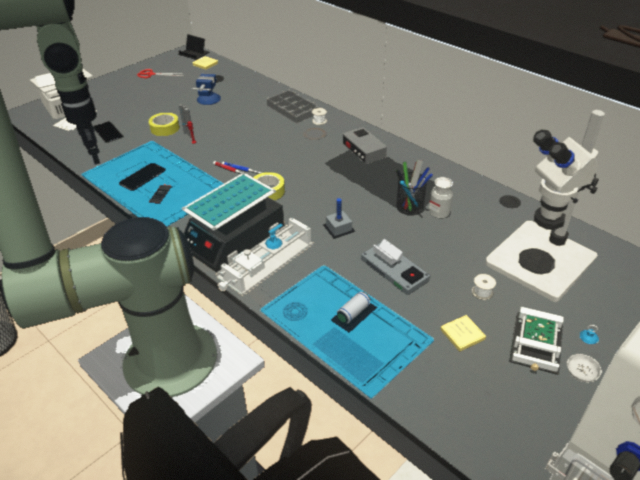

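```bash
python3 - <<'E'
from h import *
c=bot.calibration("wrist");print(np.array(c["mtx"]).round(1),np.array(c["hand_eye"]).round(3))
E
```

```text
[[348.5   0.  320.7]
 [  0.  348.5 238.5]
 [  0.    0.    1. ]] [[ 0.    -0.947 -0.322  0.083]
 [ 1.     0.     0.001 -0.001]
 [-0.001 -0.322  0.947 -0.143]
 [ 0.     0.     0.     1.   ]]
```

```bash
cat > b.py <<'E'
from h import *
import pickle
p=bot.read_position(); bot.move_linear([p[0],p[1],.36],speed=.25)
out=[]
for i,(pos) in enumerate([(0.50,0.0,.24),(0.50,-.22,.24)]):
    bot.move_pose(list(pos),down(np.pi/2)); bot.wait(.3)
    im,K,E=shot("wrist",f"w{i}.png"); out.append((K,E))
    for t in ["gauge","zero_mouth","zero_top","v_line","stylus","stand","lens","cradle"]:
        for d in bot.search_frame("wrist",t)[:2]:
            b=d["bbox"];uv=(b[0]+b[2]/2,b[1]+b[3]/2)
            print(i,t,round(d["confidence"],2),np.round(b).tolist(),onz(K,E,uv,.03).round(3))
pickle.dump(out,open("views.pkl","wb"))
print(bot.read_clock())
a=[cv2.resize(cv2.imread(f"pics/w{i}.png"),(400,300)) for i in (0,1)]
E
python3 b.py
```

```text
0 gauge 0.78 [68.0, 229.0, 170.0, 90.0] [ 0.578 -0.186  0.03 ]
0 gauge 0.68 [134.0, 266.0, 75.0, 50.0] [ 0.6   -0.169  0.03 ]
0 zero_mouth 0.89 [68.0, 231.0, 170.0, 90.0] [ 0.581 -0.187  0.03 ]
0 v_line 0.83 [130.0, 263.0, 77.0, 51.0] [ 0.597 -0.172  0.03 ]
0 stylus 0.62 [313.0, 257.0, 77.0, 73.0] [0.603 0.035 0.03 ]
0 stylus 0.6 [342.0, 292.0, 20.0, 54.0] [0.636 0.037 0.03 ]
0 stand 0.75 [314.0, 256.0, 74.0, 72.0] [0.601 0.035 0.03 ]
0 lens 0.68 [45.0, 32.0, 72.0, 111.0] [ 0.389 -0.224  0.03 ]
0 cradle 0.74 [84.0, 32.0, 56.0, 120.0] [ 0.393 -0.195  0.03 ]
0 cradle 0.42 [542.0, 233.0, 98.0, 97.0] [0.587 0.302 0.03 ]
1 gauge 0.7 [264.0, 230.0, 164.0, 91.0] [ 0.58  -0.191  0.03 ]
1 zero_mouth 0.62 [263.0, 231.0, 165.0, 84.0] [ 0.578 -0.191  0.03 ]
1 zero_top 0.61 [284.0, 270.0, 10.0, 9.0] [ 0.58  -0.254  0.03 ]
1 v_line 0.96 [339.0, 266.0, 73.0, 51.0] [ 0.6   -0.157  0.03 ]
1 stylus 0.69 [537.0, 299.0, 60.0, 48.0] [0.641 0.069 0.03 ]
1 stand 0.81 [490.0, 257.0, 93.0, 74.0] [0.603 0.026 0.03 ]
1 stand 0.26 [264.0, 231.0, 166.0, 88.0] [ 0.581 -0.189  0.03 ]
1 lens 0.77 [295.0, 28.0, 47.0, 114.0] [ 0.386 -0.221  0.03 ]
1 cradle 0.92 [285.0, 29.0, 66.0, 124.0] [ 0.392 -0.222  0.03 ]
1 cradle 0.27 [489.0, 256.0, 96.0, 75.0] [0.603 0.026 0.03 ]
7.0917
```

View pics/w0.png

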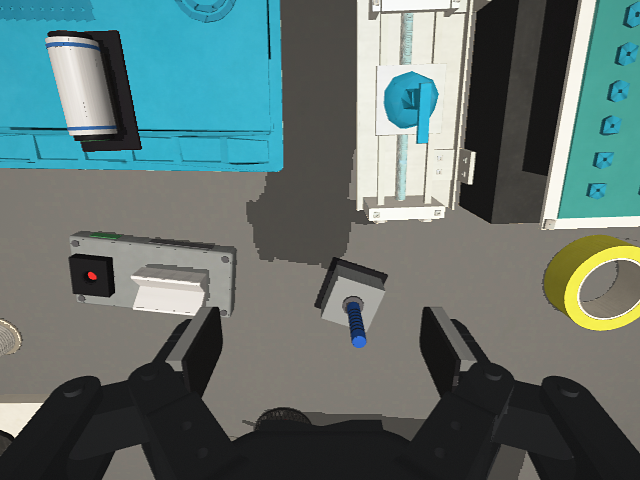

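View pics/w1.png

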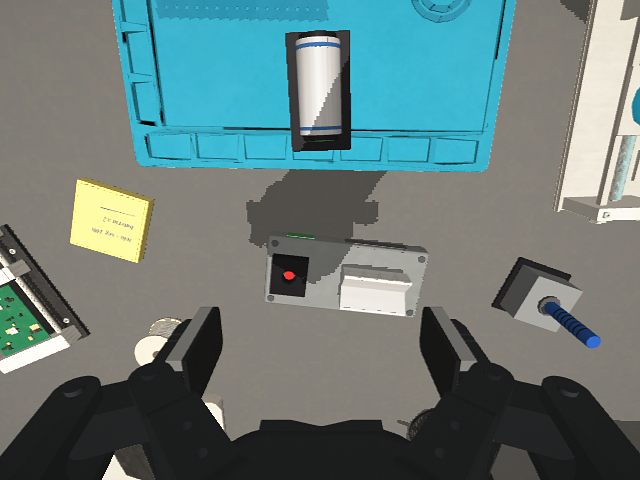

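```bash
cat > c.py <<'E'
from h import *
import pickle
V=pickle.load(open("views.pkl","rb"))
def tri(obs):
    A=np.zeros((3,3));b=np.zeros(3);P=[]
    for (K,E),uv in obs:
        o,d=ray(K,E,uv);M=np.eye(3)-np.outer(d,d);A+=M;b+=M@o
    X=np.linalg.solve(A,b); e=[np.linalg.norm(proj(K,E,X)[0]-uv) for (K,E),uv in obs]
    return X.round(4),np.round(e,1)
def blob(f,roi,fn):
    im=cv2.imread(f).astype(int); x0,y0,x1,y1=roi; c=im[y0:y1,x0:x1]; m=fn(c[...,0],c[...,1],c[...,2])
    ys,xs=np.nonzero(m); return xs+x0,ys+y0
red=lambda b,g,r:(r>150)&(g<80)&(b<80)
blue=lambda b,g,r:(b>90)&(r<60)&(g<110)&(b>g+50)
Sc=[(*cam(n),) for n in("scene","side")]
o=[]
for i,roi in enumerate([(60,250,130,310),(250,250,320,310)]):
    x,y=blob(f"pics/w{i}.png",roi,red); o.append((V[i],np.array([x.mean(),y.mean()])));print(len(x),x.mean(),y.mean())
print("button",tri(o), [onz(*v,uv,.028).round(4) for v,uv in o])
for i,roi in enumerate([(330,290,380,360),(530,290,620,360)]):
    x,y=blob(f"pics/w{i}.png",roi,blue); P=np.c_[x,y]; r=cv2.minAreaRect(P.astype(np.float32)); print("stylus",r, cv2.boxPoints(r).round(1).tolist())
c=cv2.imread("pics/w1.png")
a=cv2.resize(c[225:325,255:435],(720,400),interpolation=3)
cv2.imwrite("pics/g.png",a)
# lens: project-based
for i in(0,1):
    im=cv2.imread(f"pics/w{i}.png");x0,x1=((40,125),(285,350))[i]
    for row in (60,70,80,90,100,110,120): 
        s=im[row,x0:x1].astype(int); m=(s.min(1)>90)&(s.max(1)-s.min(1)<40); k=np.nonzero(m)[0]; print(i,row,(k.min()+x0,k.max()+x0) if len(k) else None)
E
python3 c.py
```

```text
49 91.75510204081633 275.57142857142856
65 288.75384615384615 274.9076923076923
button (array([ 0.5809, -0.2546,  0.0288]), array([0.3, 0.3])) [array([ 0.5816, -0.2553,  0.028 ]), array([ 0.581 , -0.2547,  0.028 ])]
stylus ((358.5, 324.5), (45.0, 13.0), 90.0) [[352.0, 302.0], [365.0, 302.0], [365.0, 347.0], [352.0, 347.0]]
stylus ((572.6098022460938, 325.48779296875), (63.09420394897461, 14.055639266967773), 38.65980529785156) [[543.5999755859375, 311.29998779296875], [552.4000244140625, 300.29998779296875], [601.5999755859375, 339.70001220703125], [592.9000244140625, 350.70001220703125]]
0 60 (np.int64(50), np.int64(98))
0 70 (np.int64(53), np.int64(100))
0 80 (np.int64(55), np.int64(102))
0 90 (np.int64(58), np.int64(104))
0 100 (np.int64(60), np.int64(106))
0 110 (np.int64(63), np.int64(108))
0 120 (np.int64(66), np.int64(110))
1 60 (np.int64(297), np.int64(339))
1 70 (np.int64(297), np.int64(340))
1 80 (np.int64(298), np.int64(339))
1 90 (np.int64(298), np.int64(339))
1 100 (np.int64(299), np.int64(340))
1 110 (np.int64(299), np.int64(340))
1 120 (np.int64(300), np.int64(340))
```

View pics/g.png

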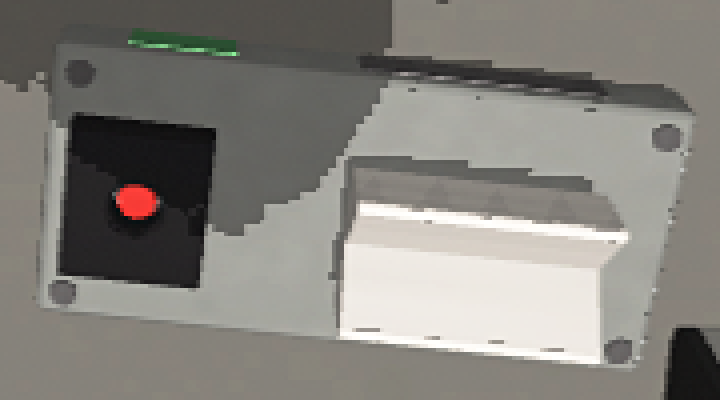

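```bash
cat > d.py <<'E'
from h import *
import pickle
from scipy.optimize import least_squares as LS
V=pickle.load(open("views.pkl","rb"))
def crop(p): return np.array(p)/4+[255,225]
s=[onz(*V[1],crop(p),.022)[:2] for p in [(80,73),(62,292),(666,138),(620,350)]]
print("screws",np.round(s,4).tolist()); ux=(s[2]-s[0]+s[3]-s[1]); print("gauge yaw",np.degrees(np.arctan2(ux[1],ux[0])),"c",np.mean(s,0),"len",np.linalg.norm(s[2]-s[0]),np.linalg.norm(s[1]-s[0]),np.linalg.norm(s[3]-s[2]))
b=[onz(*V[1],crop(p),.034)[:2] for p in [(72,116),(216,128),(202,288),(58,274)]]
d=b[1]-b[0]+b[2]-b[3];print("boss c",np.mean(b,0),"yaw",np.degrees(np.arctan2(d[1],d[0])))
v=[onz(*V[1],crop(p),.040)[:2] for p in [(345,243),(600,268)]];d=v[1]-v[0]
print("vline",np.round(v,4).tolist(),np.mean(v,0),np.degrees(np.arctan2(d[1],d[0])),np.linalg.norm(d))
# stylus
def blob(i,roi):
    im=cv2.imread(f"pics/w{i}.png").astype(int);x0,y0,x1,y1=roi;c=im[y0:y1,x0:x1];b,g,r=c[...,0],c[...,1],c[...,2]
    m=(b>90)&(r<60)&(g<110)&(b>g+50);ys,xs=np.nonzero(m);return np.c_[xs+x0,ys+y0]
S=[blob(0,(330,290,380,360)),blob(1,(530,290,620,360))]
an=np.linspace(0,2*np.pi,40)
dirs=np.array([[1,0],[-1,0],[0,1],[.7,.7],[-.7,.7],[.7,-.7]])
def hs(P): return (P@dirs.T).max(0)
def f(p):
    r=[]
    for i in(0,1):
        C=np.vstack([np.c_[p[0]+.007*np.cos(an),p[1]+.007*np.sin(an),np.full(40,z)] for z in(p[2]-.062,p[2])])
        r.append((hs(proj(*V[i],C))-hs(S[i]))[[0,1,2,3,4]])
    return np.ravel(r)
o=LS(f,[.61,.03,.106],loss="soft_l1");print("stylus top",o.x.round(4),o.fun.round(1))
# lens
E0={0:[(60,50,98),(70,53,100),(80,55,102),(90,58,104),(100,60,106),(110,63,108),(120,66,110)],1:[(60,297,339),(70,297,340),(80,298,339),(90,298,339),(100,299,340),(110,299,340),(120,300,340)]}
rays=[ray(*V[i],(u,r)) for i in(0,1) for r,a,b in E0[i] for u in(a-.5,b+.5)]
def g(p):
    a=np.array([1,p[1],p[3]]);a/=np.linalg.norm(a);A=np.array([.39,p[0],p[2]]);out=[]
    for o_,d_ in rays:
        n=np.cross(a,d_);out.append(abs((A-o_)@n)/np.linalg.norm(n)-.02)
    return np.array(out)*1000
o=LS(g,[-.22,0,.031,0],loss="soft_l1");print("lens y@.39,slope,z,slopez",o.x.round(4),o.fun.round(1))
im=cv2.imread("pics/w1.png").astype(int)
for c in(310,318,326): print(c,[tuple(im[r,c]) for r in list(range(26,52,2))],'|',[tuple(im[r,c]) for r in range(122,156,2)])
for z in(.051,.048,.031,.0085): print(z,[ (r,onz(*V[1],(319,r),z)[0].round(4)) for r in(30,38,47,130,137,143,150)])
E
python3 d.py | sed 's/np.int64(\([0-9]*\))/\1/g;s/np.float64(\([-0-9.]*\))/\1/g'
```

```text
screws [[0.5456, -0.2693], [0.6131, -0.2772], [0.5646, -0.1064], [0.6321, -0.1135]]
gauge yaw 83.3862805912113 c [ 0.58885498 -0.19161913] len 0.16402830659917833 0.06796841559107292 0.06783524027133457
boss c [ 0.57922799 -0.2535558 ] yaw 84.41340514805688
vline [[0.5883, -0.1966], [0.5957, -0.1265]] [ 0.59199411 -0.1615511 ] 83.91642256006965 0.07052401927450762
stylus top [0.6115 0.0362 0.1056] [ 1.9  4.9 -0.5  0.1 -0.2  1.4  5.5 -0.4  0.4  3.5]
lens y@.39,slope,z,slopez [-0.2213  0.0343  0.0324 -0.0046] [-1.  -1.7 -1.3 -1.8 -0.8 -2.  -1.1 -2.1 -0.7 -2.2 -1.  -2.4 -1.3 -2.5
 -0.7 -0.5 -0.3  0.3 -0.7 -0.7 -0.3 -0.8 -0.7 -0.  -0.3 -0.1 -0.8 -0.3]
310 [(208, 181, 57), (207, 182, 57), (224, 195, 62), (34, 32, 38), (37, 36, 38), (68, 67, 71), (222, 227, 232), (220, 226, 231), (198, 172, 153), (173, 111, 63), (197, 172, 151), (220, 226, 231), (220, 225, 228)] | [(215, 221, 226), (215, 222, 226), (219, 232, 241), (169, 109, 61), (132, 116, 102), (152, 158, 164), (137, 142, 147), (16, 15, 15), (21, 22, 21), (21, 23, 21), (24, 23, 25), (23, 23, 24), (25, 24, 25), (24, 25, 25), (5, 7, 19), 
[... 719 characters left out ...]
26)] | [(138, 143, 148), (138, 144, 148), (125, 110, 95), (110, 71, 39), (140, 148, 155), (136, 143, 146), (129, 134, 138), (21, 20, 21), (22, 20, 22), (58, 94, 51), (26, 24, 25), (24, 23, 23), (24, 24, 25), (25, 24, 26), (31, 36, 51), (218, 191, 58), (215, 190, 59)]
0.051 [(30, 0.346), (38, 0.3519), (47, 0.3587), (130, 0.4259), (137, 0.432), (143, 0.4373), (150, 0.4436)]
0.048 [(30, 0.3454), (38, 0.3513), (47, 0.3581), (130, 0.4259), (137, 0.4321), (143, 0.4375), (150, 0.4438)]
0.031 [(30, 0.3417), (38, 0.348), (47, 0.3551), (130, 0.4264), (137, 0.4329), (143, 0.4385), (150, 0.4452)]
0.0085 [(30, 0.3369), (38, 0.3436), (47, 0.3512), (130, 0.427), (137, 0.4339), (143, 0.4399), (150, 0.4469)]
```

```bash
cat > e.py <<'E'
from h import *
import pickle,sys
from scipy.optimize import least_squares as LS
V=pickle.load(open("views.pkl","rb"))
bot.move_pose([.54,.03,.21],down(np.pi/2)); bot.wait(.3)
im,K,E=shot("wrist","w2.png"); V.append((K,E)); pickle.dump(V,open("views.pkl","wb"))
pr=proj(K,E,[[.6115,.0362,.106],[.6115,.0362,.04]])
lo=np.maximum(pr.min(0)-25,0).astype(int);hi=(pr.max(0)+25).astype(int)
an=np.linspace(0,2*np.pi,60)
rois=[(330,290,380,360),(530,290,620,360),(lo[0],lo[1],hi[0],hi[1])]
M=[]
for i,r in enumerate(rois):
    m_=cv2.cvtColor(cv2.imread(f"pics/w{i}.png"),cv2.COLOR_BGR2HSV); m=np.zeros((480,640),np.uint8)
    m[r[1]:r[3],r[0]:r[2]]=cv2.inRange(m_,(105,110,30),(130,255,255))[r[1]:r[3],r[0]:r[2]]; M.append(m)
def f(p):
    out=[]
    for i in range(3):
        m=np.zeros((480*4,640*4),np.uint8)
        C=np.vstack([np.c_[p[0]+.007*np.cos(an),p[1]+.007*np.sin(an),np.full(60,z)] for z in(p[2]-.066,p[2])])
        h=cv2.convexHull(((proj(*V[i],C)+.5)*4).astype(np.int32)); cv2.fillConvexPoly(m,h,255)
        m=cv2.resize(m,(640,480),interpolation=cv2.INTER_AREA)
        out.append(np.abs(m.astype(float)-M[i]).sum()/255)
    return np.array(out)
from scipy.optimize import minimize
o=minimize(lambda p:f(np.array([.61,.035,.105])+p/100).sum(),[0,0,0],method="Nelder-Mead",options=dict(initial_simplex=[[0,0,0],[.6,0,0],[0,.6,0],[0,0,.6]]))
x=np.array([.61,.035,.105])+o.x/100; print(x.round(4),f(x),[int((m>0).sum()) for m in M]); print(bot.read_clock())
k=im[lo[1]-30:hi[1]+30,max(lo[0]-60,0):hi[0]+60][...,::-1]; cv2.imwrite("pics/s.png",cv2.resize(k,None,fx=3,fy=3))
E
python3 e.py
```

```text
[0.6132 0.0358 0.1052] [114.21960784 186.97647059 118.08627451] [531, 771, 632]
8.4417
```

```bash
python3 - <<'E'
from h import *
import pickle
V=pickle.load(open("views.pkl","rb"))
an=np.linspace(0,2*np.pi,30)
T=[]
for i,(x0,y0,w,h) in enumerate([(310,245,90,110),(485,245,130,115),(250,180,150,180)]):
    im=cv2.imread(f"pics/w{i}.png"); im=cv2.resize(im,None,fx=4,fy=4,interpolation=3)
    for (px,col) in (((.6132,.0358),(0,0,255)),((.6115,.0362),(0,255,255))):
      for z,r in ((.106,.007),(.04,.012),(.036,.012)):
        P=proj(*V[i],np.c_[px[0]+r*np.cos(an),px[1]+r*np.sin(an),np.full(30,z)]); cv2.polylines(im,[((P+.5)*4).astype(np.int32)],True,col,1)
    if i==2: u=proj(*V[i],[.613,.036,.07])[0]; x0,y0=int(u[0]-50),int(u[1]-75);w,h=100,150
    c=im[y0*4:(y0+h)*4,x0*4:(x0+w)*4]; T.append(cv2.resize(c,(int(c.shape[1]*400/c.shape[0]),400))[:,:330])
o=np.hstack(T);print(o.shape); cv2.imwrite("pics/s2.png",o[:,:800])
E
```

```text
(400, 923, 3)
```

View pics/s2.png

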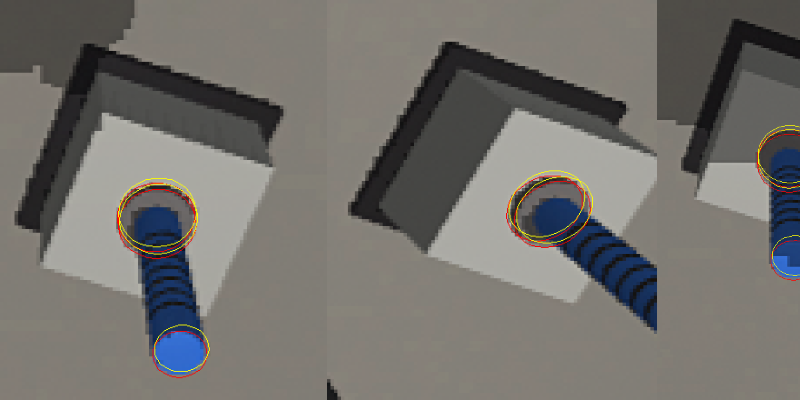

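```bash
python3 - <<'E'
from h import *
x,y=.6122,.036
bot.move_pose([x,y,.16],down(np.pi/2))
bot.move_linear([x,y,.061],speed=.12)
bot.set_gripper(0.0,grasp_force=60)
print("w",bot.read_gripper_width(),bot.read_finger_force())
bot.move_linear([x,y,.165],speed=.12)
print("w",bot.read_gripper_width(),bot.read_ft_force())
bot.move_linear([.581,-.2545,.165],speed=.2)
bot.move_linear([.581,-.2545,.105],speed=.12); bot.wait(.2)   # tip 0.050
im,K,E=shot("wrist","w3.png"); print(proj(K,E,[[.581,-.2545,.028],[.581,-.2545,.034],[.581,-.2545,.05],[.581,-.2545,.15]]).round(0).tolist())
print(bot.read_clock())
E
```

```text
w 0.14884457728327485 58.37021291255951
w 0.14747889625263358 [ 0.03511214 -0.43915361  0.07576928]
[[322.0, 249.0], [322.0, 252.0], [322.0, 261.0], [324.0, 373.0]]
14.0417
```

View pics/w3.png

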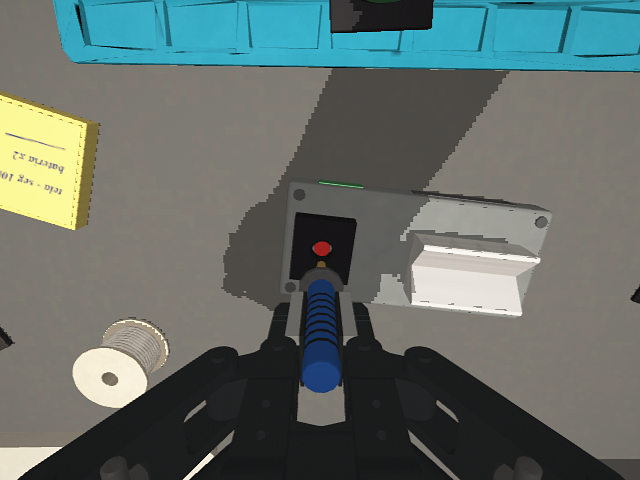

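```bash
python3 - <<'E'
from h import *
im=cv2.imread("pics/w3.png"); print([(r,im[r,321].tolist()) for r in range(240,274)])
print([(c,im[264,c].tolist()) for c in range(312,331)])
hsv=cv2.cvtColor(im,cv2.COLOR_BGR2HSV);m=cv2.inRange(hsv[225:275,300:345],(0,150,120),(6,255,255));y,x=np.nonzero(m);print("red",x.min()+300,x.max()+300,y.min()+225,y.max()+225)
K,E=cam("wrist");an=np.linspace(0,6.28,40)
for dx,z in((0,.05),(.001,.05),(.002,.05),(.003,.05),(.0,.053)):
  P=proj(K,E,np.c_[.581+dx+.003*np.cos(an),-.2545+.003*np.sin(an),np.full(40,z)]);print(dx,z,P.min(0),P.max(0))
P=proj(K,E,np.c_[.581+.0055*np.cos(an),-.2545+.0055*np.sin(an),np.full(40,.028)]);print(P.min(0),P.max(0))
P=proj(K,E,np.c_[.581+.012*np.cos(an),-.2545+.012*np.sin(an),np.full(40,.080)]);print("collar",P.min(0),P.max(0))
E
```

```text
[(240, [18, 16, 11]), (241, [23, 23, 79]), (242, [32, 35, 167]), (243, [30, 33, 157]), (244, [31, 34, 156]), (245, [30, 32, 156]), (246, [30, 33, 156]), (247, [31, 34, 157]), (248, [30, 33, 156]), (249, [29, 32, 154]), (250, [29, 32, 155]), (251, [31, 34, 155]), (252, [29, 32, 154]), (253, [30, 32, 155]), (254, [29, 33, 158]), (255, [30, 34, 166]), (256, [18, 17, 7]), (257, [17, 16, 15]), (258, [18, 18, 18]), (259, [19, 17, 17]), (260, [17, 17, 17]), (261, [42, 86, 111]), (262, [43, 83, 107]), (263, [42, 83, 105]), (264, [42, 83, 106]), (265, [42, 84, 107]), (266, [42, 86, 110]), (267, [44, 51, 55]), (268, [46, 45, 47]), (269, [50, 50, 51]), (270, [64, 64, 65]), (271, [60, 60, 61]), (272, [61, 61, 63]), (273, [60, 60, 63])]
[(312, [23, 21, 21]), (313, [23, 22, 21]), (314, [23, 21, 22]), (315, [20, 18, 17]), (316, [19, 15, 14]), (317, [36, 72, 91]), (318, [40, 81, 105]), (319, [42, 83, 104]), (320, [42, 83, 107]), (321, [42, 83, 106]), (322, [43, 84, 106]), (323, [42, 83, 105]), (324, [41, 82, 104]), (325, [29, 47, 58]), (326, [23, 22, 23]), (327, [21, 18, 19]), (328, [21, 19, 20]), (329, [23, 21, 22]), (330, [23, 20, 21])]
red 314 329 242 255
0 0.05 [317.38869444 256.81106028] [327.11731574 265.80256281]
0.001 0.05 [317.39291018 258.32327831] [327.10689789 267.28775519]
0.002 0.05 [317.39711325 259.83093421] [327.09651134 268.76850709]
0.003 0.05 [317.40130372 261.33404857] [327.08615593 270.2448384 ]
0.0 0.053 [317.34626784 258.66053936] [327.20520776 267.75508018]
[313.97241592 241.12195094] [330.23439131 256.33950758]
collar [300.07730492 262.27080131] [344.94789561 302.82939679]
```

```bash
python3 - <<'E'
from h import *
X,Y=.581-.0022,-.2543
bot.move_linear([X,Y,.090],speed=.08)
f0=bot.read_ft_force()
s=bot.move_linear([X,Y,.075],speed=.02,until_force=7)
print(s,bot.read_position(),np.subtract(bot.read_ft_force(),f0)); bot.wait(.3)
print(bot.read_position(),np.subtract(bot.read_ft_force(),f0),bot.read_clock())
im,K,E=shot("wrist","w4.png")
E
```

```text
True [ 0.57926999 -0.25450827  0.07896169] [-1.56165175 -0.14228902  7.76360128]
[ 0.57926855 -0.2545299   0.07900399] [-0.12486115 -0.17453046  7.43490271] 15.275
```

```bash
python3 - <<'E'
from h import *
x,y=.6122,.036
bot.move_linear([.5788,-.2543,.165],speed=.15)
bot.move_linear([x,y,.165],speed=.25)
bot.move_linear([x,y,.095],speed=.12)
s=bot.move_linear([x,y,.0612],speed=.05,until_force=5)
print(s,bot.read_position(),bot.read_ft_force())
bot.set_gripper(0.6); bot.wait(.3)
bot.move_linear([x,y,.17],speed=.12)
bot.move_pose([.54,.03,.21],down(np.pi/2)); bot.wait(.2)
im,K,E=shot("wrist","w5.png")
im2,_,_=shot("side","side5.png")
a=cv2.imread("pics/w2.png")[180:400,240:460];b=cv2.imread("pics/w5.png")[180:400,240:460]
c=cv2.resize(cv2.imread("pics/side5.png")[200:270,320:390],(220,220))
cv2.imwrite("pics/cmp.png",np.hstack([a,b,c])); print(np.abs(a.astype(int)-b).mean(),bot.read_clock())
E
```

```text
True [0.61129435 0.03609385 0.06122459] [-0.25537431 -0.35769654  4.21918433]
15.407871900826446 21.3
```

View pics/cmp.png

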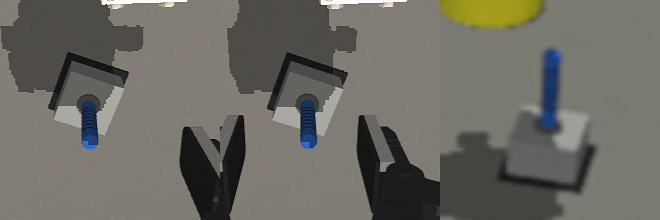

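```bash
python3 - <<'E'
from h import *
D=np.pi/180
for n,p,yw in (("g",[.391,-.2213,.02],92),("g-",[.391,-.2213,.02],-88),("a",[.5921,-.1617,.07],173.6),("b",[.5921,-.1617,.07],-6.4)):
    print(n,np.round(bot.solve_ik(p,down(yw*D)),2))
bot.move_pose([.391,-.2213,.14],down(92*D)); 
bot.move_linear([.391,-.2213,.019],speed=.1)
bot.set_gripper(0.0,grasp_force=40)
print(bot.read_gripper_width(),bot.read_finger_force(),bot.read_ft_force())
bot.move_linear([.391,-.2213,.15],speed=.12)
print(bot.read_gripper_width(),bot.read_ft_force(),bot.read_clock())
im,K,E=shot("wrist","w6.png"); shot("side","side6.png")
a=cv2.resize(cv2.imread("pics/w6.png"),(400,300));b=cv2.resize(cv2.imread("pics/side6.png")[180:380,180:447],(400,300),interpolation=3)
cv2.imwrite("pics/cmp2.png",np.hstack([a,b]))
E
```

```text
g [-0.68  0.42 -0.71  0.44  0.   -0.71]
g- [-0.68  0.42 -0.71  0.44  0.    2.43]
a [-0.39  0.59 -0.22  0.76  0.   -1.85]
b [-0.39  0.59 -0.22  0.76  0.    1.3 ]
0.45082253812325085 39.483545422554016 [-0.32607821  3.10271785  4.88186774]
0.44678314888141873 [ 0.09790574  1.02682726 -2.04521412] 25.3083
```

View pics/cmp2.png

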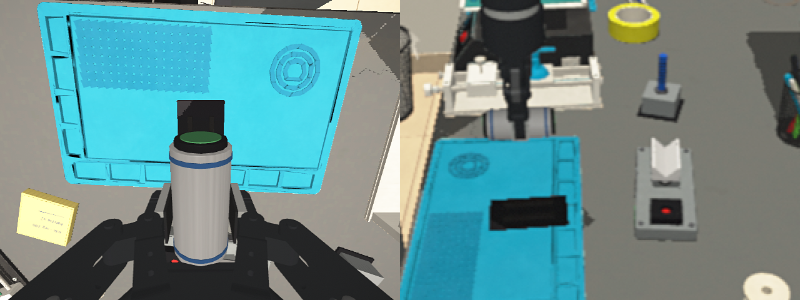

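```bash
python3 - <<'E'
from h import *
D=np.pi/180; q=down(173.6*D); X,Y=.5921,-.1617
bot.move_pose([X,Y,.15],q); bot.wait(.2)
bot.move_linear([X,Y,.075],speed=.1)
f0=np.array(bot.read_ft_force())
s=bot.move_linear([X,Y,.052],speed=.02,until_force=3)
print(s,bot.read_position(),bot.read_ft_force()-f0)
bot.set_gripper(0.75); bot.wait(.2); print(bot.read_ft_force(),bot.read_position())
bot.move_linear([X,Y,.17],speed=.12)
bot.move_linear([X-.09,Y,.21],speed=.15,rotation=down(np.pi/2)); bot.wait(.2)
im,K,E=shot("wrist","w7.png");shot("side","side7.png")
import pickle;pickle.dump((K,E),open("v7.pkl","wb"))
P=proj(K,E,[[X,Y,.068]])[0].astype(int);print(P,bot.read_clock())
a=cv2.imread("pics/w7.png");a=a[max(P[1]-100,0):P[1]+100,max(P[0]-130,0):P[0]+130]
b=cv2.imread("pics/side7.png")[250:350,320:420]
cv2.imwrite("pics/cmp3.png",np.hstack([cv2.resize(a,(400,int(400*a.shape[0]/a.shape[1])))[:300],cv2.resize(b,(400,int(400*a.shape[0]/a.shape[1])))[:300]]))
E
```

```text
True [ 0.5919041  -0.16164341  0.05516739] [ 0.82677016 -0.90720764  4.94938106]
[-0.16841686 -0.32400279  1.24447104] [ 0.59082194 -0.16116618  0.05441107]
[321 315] 32.0417
```

View pics/cmp3.png

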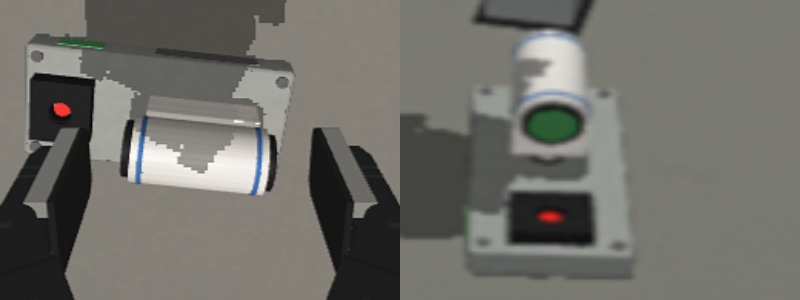

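```bash
python3 - <<'E'
from h import *
D=np.pi/180; q=down(83.6*D); X,Y=.5921,-.1617
bot.set_gripper(0.0,grasp_force=40)
bot.move_pose([X,Y,.15],q); bot.move_linear([X,Y,.100],speed=.1); bot.wait(.3)
f0=np.array(bot.read_ft_force())
s=bot.move_linear([X,Y,.080],speed=.015,until_force=1.2); print(s,bot.read_position(),bot.read_ft_force()-f0)
z=bot.read_position()[2]
for i in range(14):
    f=bot.read_ft_force()[2]-f0[2]
    if f>6.8: break
    z-=.0005; bot.move_linear([X,Y,z],speed=.01); bot.wait(.1)
    print(i,round(z,4),bot.read_position()[2].round(4),round(f,2))
bot.wait(.5); print(bot.read_position(),bot.read_ft_force()-f0,bot.read_clock())
shot("side","side8.png")
E
```

```text
True [ 0.5919683  -0.16166379  0.08651975] [-0.26553596  0.95249814  1.11747097]
0 0.086 0.0861 1.12
1 0.0855 0.0856 1.82
2 0.085 0.0851 3.67
3 0.0845 0.0846 4.79
4 0.084 0.0842 4.46
5 0.0835 0.0838 5.46
6 0.083 0.0834 6.37
7 0.0825 0.083 5.95
[ 0.59213373 -0.16171288  0.08298304] [-1.57433943  1.67170173  5.97308462] 38.2917
```

```bash
python3 - <<'E'
from h import *
bot.move_linear([.5921,-.1617,.0821],speed=.01); bot.wait(.5)
print(bot.read_position(),bot.read_ft_force())
for f in("side",):
    bot.camera(f); print([bot.search_frame(f,t)[0] for t in("lens","stylus")])
a,b=[cv2.imread(f"pics/side{i}.png")[225:262,335:370].astype(int) for i in(7,8)];print("stylus diff",abs(a-b).mean())
bot.wait(.3);print(bot.close_job())
E
```

```text
[ 0.59214981 -0.16170456  0.08262099] [-2.52539732  1.20121892  8.13064187]
[{'bbox': [345.6, 262.1, 20.6, 36.1], 'confidence': 0.57}, {'bbox': [237.8, 307.5, 53.4, 30.3], 'confidence': 0.6}]
stylus diff 30.51145431145431
the job is handed in; nothing more can be done
None
```

The job is handed in, but no verdict came back. The button was pushed fully in, and the stylus was put back upright in its stand and let go. The barrel lies in the V and is still pressed down by the shut gripper at about 7–8 N, with the seat sunk an estimated 4–5 of 6 mm. After I started pressing I looked at no more pictures, and my last automatic check of the stylus was inconclusive.

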